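Park the chocolate balls in the holder

TASK

Two large chocolate balls are lying loose on the ribbed grey mat and could roll away. Pick them up one after the other and lower each into an empty hollow of the wooden holder, letting go only once it is down in the hollow, so that all three hollows end up filled. Leave the ball that already sits in the holder in its hollow.

Things in the scene. Friction and masses are not known exactly. Their poses are not given: they have to be found in the camera images.
- ball_a: A plain chocolate ball, 50 mm in diameter, 40 to 85 g, rigid; it rolls freely. The origin is the ball's centre; its axes mean nothing. It lies on a fixed ribbed grey mat 3 mm thick, centre 28 mm above the table. Near it on the mat are unwanted smaller sweets: a 30 mm ball and two flat-based domes 36 mm across, 18 mm high, edges at least 10 mm away. Fingers have room in front and behind (world x).
- ball_b: A plain chocolate ball, 50 mm in diameter, 40 to 85 g, rigid; it rolls freely. The origin is the ball's centre; its axes mean nothing. Just like ball_a and loose on the same mat, centre 28 mm above the table and at least 100 mm from ball_a's; room for fingers in front and behind (world x).
- ball_c: A plain chocolate ball, 50 mm in diameter, 40 to 85 g, rigid; it rolls freely. The origin is the ball's centre; its axes mean nothing. Just like ball_a, but it already sits in one of the holder's three hollows (any of them); the other two hollows are empty.
- tray: Holder: fixed beech board 76 (x) by 250 (y) by 22 mm high, left or right of centre, its y within 20 degrees of world y; the mat is on the other side. Origin: centre of its underside, on the table (z = 0). Round hollows (dark floors) at x = 0, y = -80, 0, +80 mm, 32 mm wide, 12 mm deep: a 50 mm ball sinks in 6 mm, rests on the rim and stays, its centre 41 mm above the table.
Things that resemble listed ones, but are neither listed nor needed, are in the scene too. Leave any orange or red look-alike of the ball_b alone.

How it is judged:
By the outcome, as a careful person would: the job done as asked, in the order asked, and still so for the second after the job is handed in, with the robot touching nothing.
It also fails if it takes over 58 s, if anything falls off the work surface, if the arm or the gripper's body presses on something with over 40 N, if the wrist force passes 120 N, or if a joint passes its speed limit or range.

ROBOT

A 6-joint arm with a two-finger parallel gripper is mounted at the origin on the work surface. World frame = base frame: x ahead of the robot, y to its left, z up, the work surface at z = 0. Lengths are in m, angles in degrees, forces in N, time in s.
With the tool pointing down it reaches from about 0.325 to 0.925 m from the base axis. Payload 3.1 kg.
Tool frame: the origin (TCP) lies midway between the tips of the shut fingers; the grasp point (between the pads) lies 19 mm behind it; z points along the fingers, y is the direction in which the jaws open and shut (so a half turn about z gives the same grasp; the last joint's range is limited). The gripper opens to 85 mm and grips with 20 to 120 N. Pads are 22 mm wide; open, the fingers measure 114 mm over their backs; the gripper's body (76 mm by 85 mm) begins 54 mm behind the grasp point. The pads swing forward as they close: fully open they stand 13 mm farther back than shut.
Start: joints at [-81.028, 12.427, 92.441, -0, 75.132, -6.429], TCP at [0.166, -0.603, 0.205] pointing down, gripper open.
Joint ranges: [-157.48, 157.48], [-44.54, 120.13], [17.64, 146.25], [-64.5, 244.5], [7.68, 150.69], [-147.95, 147.95]. Speed limits (degrees/s): [159.86, 159.86, 180, 180, 180, 180].

INTERFACE

Orientations are given as [roll, pitch, yaw] about the fixed x, y, z axes, in that order (R = Rz(yaw) Ry(pitch) Rx(roll)).
In Python, from station import r gives the robot as it stands.
- The arm moves only by the shell command python3 -m handwheel 'ROWS' [OPENING] [FORCE]. ROWS is JSON, a list of rows, each an object with "slide": the shift along the tool's x, y, z in cm, a list of three; "turn": the turn, a rotation vector about the tool's x, y, z in rad, a list of three. In form: [{"slide": [dx, dy, dz], "turn": [rx, ry, rz]}, ...]. A call has exactly 8 rows; each row is the pose to reach, as a shift and turn from the pose commanded when the call began, along the tool's axes at that moment; what a row does not reach only later rows make up. A row lasts 1/8 s, in which the tool goes at most 62.5 mm and 10.7 degrees, less where a joint would pass 70% of its speed; a pose out of reach is approached as far as the arm can. A call with a gripper value outside its range is refused whole. OPENING is the closure, from 0 (fully open) to 1 (shut), set as the call begins (- or left out, the last holds). The fingers move at their own pace and stop on an object; FORCE is the grip in N (left out, the last holds). Time passes only in rows, so rows that repeat a pose let the fingers close, or fill a call up. It gives the time, the measured TCP pose, the force and the opening at its end, in the units of the state.
- r.get_obs(): the state, without advancing time (a new reading comes with each control period).
- r.read_camera(name): name is "scene" or "top"; returns (picture, depth): 420x560x3 uint8, red, green, blue; 420x560 float32, m along the optical axis (not along the pixel's ray), 0 where there is no reading.
- r.camera_model(name): a dict with "vertical_fov" (degrees; the focal length in pixels is half the picture's height over the tangent of half this angle, whatever the lens; pixels are square), "cx", "cy" (the principal point, pixels), "k1" (the pictures are not rectified: a ray, as slopes to the right and down, at radius r is drawn at 1 + k1 r^2 times it, then the intrinsics apply), "extrinsics" (4x4, takes a point from camera to world coordinates). Camera axes: x right, y down, z forward; pixel columns grow to the right and rows downward; lengths in m; the calibration is good to about 2 mm. A picture is of the moment at which its call begins. camera_model takes no time and is no camera call.
- r.hand_in(): hands the job in, once; it reports no verdict.
The state is a dict: "time": time; "q": joint angles; "qd": joint speeds; "effort": joint torques, N m; "tool_pos": TCP position; "orientation": TCP orientation; "wrist_force": force on the tool from outside, world axes, zero at the start; "ft_torque": the same for the moment, N m; "grip_width": finger opening in m.
Only numpy, scipy, OpenCV 4.12 (cv2) and the standard library are available. Lean on these libraries where they do the work, as an engineer would, in place of code of your own. Each camera call takes 0.05 s, during which the arm holds its last target.

## Working session

There is one attempt and no reset: what is moved stays moved. The work goes in short steps, Python scripts to look and compute and a shell command to move; the robot and the scene stay as the last step left them, time stands still between calls to the robot, and variables do not carry over. Pictures are saved under pics/ and viewed, and the job is handed in when it is done.

```bash
mkdir -p pics; ls; python3 - <<'E'
from station import r
import cv2,numpy as np,json
for n in("top","scene"):
    p,d=r.read_camera(n); cv2.imwrite(f"pics/{n}0.png",p[:,:,::-1]); np.savez(f"{n}0.npz",p=p,d=d)
    print(n,{k:(np.round(v,4).tolist() if k=="extrinsics" else v) for k,v in r.camera_model(n).items()})
print(r.get_obs())
E
```

```text
pics
top {'vertical_fov': 50.41425770473152, 'cx': 275.0859897570482, 'cy': 210.5985283515386, 'k1': -0.14169229320895593, 'extrinsics': [[0.0031, -0.9799, 0.1995, 0.3989], [-1.0, -0.0042, -0.0054, 0.029], [0.0061, -0.1994, -0.9799, 0.8483], [0.0, 0.0, 0.0, 1.0]]}
scene {'vertical_fov': 55.65847115431473, 'cx': 269.9395555134803, 'cy': 209.57336534041346, 'k1': -0.024510229728859963, 'extrinsics': [[-0.3537, 0.7793, -0.5174, 1.0106], [0.9352, 0.3038, -0.1817, 0.1533], [0.0156, -0.5481, -0.8362, 0.7616], [0.0, 0.0, 0.0, 1.0]]}
{'time': 0.1, 'q': array([-8.10295197e+01,  1.24729125e+01,  9.25223407e+01,  1.08181096e-03,
        7.51313885e+01, -6.42978920e+00]), 'qd': array([ 0.11344098, -0.20295607, -0.23653001,  0.04159213,  0.06191692,
       -0.03375362]), 'effort': array([-7.07412491e-04, -3.98077369e+01, -3.04969919e+01, -1.63089503e-04,
        4.28949526e-03, -1.60028867e-05]), 'tool_pos': array([ 0.16586319, -0.60175155,  0.20406589]), 'orientation': array([-1.79874272e+02, -1.52204368e-02,  1.53999740e+01]), 'wrist_force': array([0.00891124, 0.21134319, 0.47426795]), 'ft_torque': array([-0.00326289,  0.03678705,  0.004622  ]), 'grip_width': 0.0856503514520058}
```

View pics/top0.png

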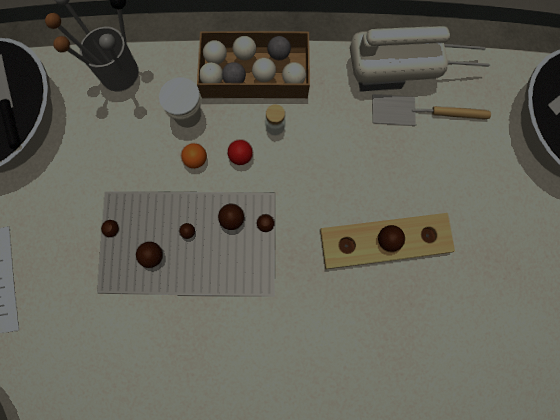

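View pics/scene0.png

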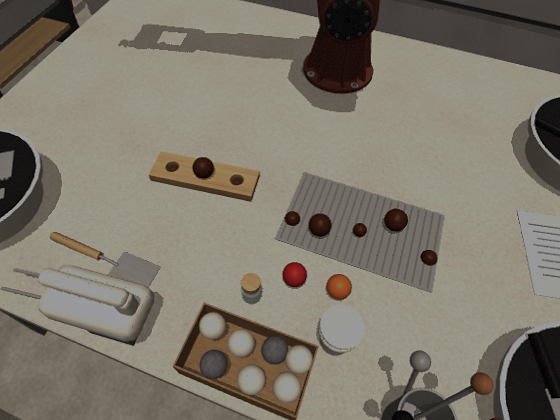

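```bash
cat > h.py <<'E'
import numpy as np,cv2
from station import r
def ray(n,u,v):
    m=r.camera_model(n);f=210/np.tan(np.radians(m["vertical_fov"]/2))
    x,y=(u-m["cx"])/f,(v-m["cy"])/f; a,b=x,y
    for _ in range(30):
        s=1+m["k1"]*(a*a+b*b); a,b=x/s,y/s
    E=np.array(m["extrinsics"]); return E[:3,3],E[:3,:3]@np.array([a,b,1.])
def atz(n,u,v,z):
    o,d=ray(n,u,v); return o+d*(z-o[2])/d[2]
def cloud(n,p,d,step=1):
    m=r.camera_model(n);f=210/np.tan(np.radians(m["vertical_fov"]/2))
    vv,uu=np.mgrid[0:420,0:560]; x=(uu-m["cx"])/f;y=(vv-m["cy"])/f;a,b=x,y
    for _ in range(30):
        s=1+m["k1"]*(a*a+b*b); a,b=x/s,y/s
    E=np.array(m["extrinsics"]); P=np.stack([a*d,b*d,d],-1); W=P@E[:3,:3].T+E[:3,3]; W[d==0]=np.nan; return W
def fit(n,W,u,v,R,rad):
    # least squares sphere centre with known R from points near pixel
    vv,uu=np.mgrid[0:420,0:560]; k=(np.hypot(uu-u,vv-v)<rad)&~np.isnan(W[...,0])
    P=W[k]
    from scipy.optimize import least_squares
    c=least_squares(lambda c:np.linalg.norm(P-c,axis=1)-R,P.mean(0)-[0,0,R*.6],loss="soft_l1",f_scale=.001)
    return c.x,np.abs(c.fun).mean(),P[:,2].max()
E
python3 - <<'E'
from h import *
for n,L in (("top",[(149,254),(231,216),(391,238)]),("scene",[(396,220),(320,225),(203,168)])):
    z=np.load(n+"0.npz");W=cloud(n,z["p"],z["d"])
    for u,v in L:
        c,e,t=fit(n,W,u,v,.025,7); print(n,u,v,c.round(4),e.round(4),t.round(3), "by pixel z", atz(n,u,v,.041 if t>.055 else .028).round(4))
z=np.load("top0.npz")
for u,v in((347,245),(391,238),(429,235),(321,230),(448,214),(454,250),(327,269)):print(u,v,atz("top",u,v,.022).round(4))
for u,v in((110,228),(187,231),(265,223)):print(u,v,atz("top",u,v,.012).round(4))
for u,v in((172,167),(237,180)):print("s",u,v,atz("scene",u,v,.022).round(4))
c1=cv2.resize(z["p"][180:310,90:290],None,fx=4,fy=4,interpolation=2);c2=cv2.resize(z["p"][205:280,310:465],None,fx=5,fy=5,interpolation=2)
cv2.imwrite("pics/c1.png",np.clip(c1[:,:,::-1]*1.8,0,255));cv2.imwrite("pics/c2.png",np.clip(c2[:,:,::-1]*1.8,0,255))
E
```

```text
top 149 254 [0.4816 0.2592 0.0279] 0.0011 0.056 by pixel z [0.4811 0.2552 0.041 ]
top 231 216 [0.5539 0.1069 0.0281] 0.001 0.056 by pixel z [0.5527 0.1058 0.041 ]
top 391 238 [ 0.5112 -0.1891  0.0415] 0.001 0.069 by pixel z [ 0.5125 -0.1895  0.041 ]
scene 396 220 [0.4823 0.2594 0.029 ] 0.0011 0.056 by pixel z [0.4915 0.2585 0.041 ]
scene 320 225 [0.5547 0.107  0.0291] 0.0011 0.056 by pixel z [0.5628 0.1094 0.041 ]
scene 203 168 [ 0.5123 -0.1902  0.0426] 0.001 0.068 by pixel z [ 0.5134 -0.1887  0.041 ]
347 245 [ 0.502  -0.1103  0.022 ]
391 238 [ 0.5152 -0.1947  0.022 ]
429 235 [ 0.5208 -0.2692  0.022 ]
321 230 [ 0.5303 -0.0619  0.022 ]
448 214 [ 0.5618 -0.3101  0.022 ]
454 250 [ 0.4918 -0.3172  0.022 ]
327 269 [ 0.4572 -0.0719  0.022 ]
110 228 [0.5334 0.3434 0.012 ]
187 231 [0.5287 0.192  0.012 ]
265 223 [0.5449 0.0435 0.012 ]
s 172 167 [ 0.5244 -0.2678  0.022 ]
s 237 180 [ 0.5038 -0.1082  0.022 ][ WARN:0@0.849] global loadsave.cpp:1063 imwrite_ Unsupported depth image for selected encoder is fallbacked to CV_8U.
```

View pics/c1.png

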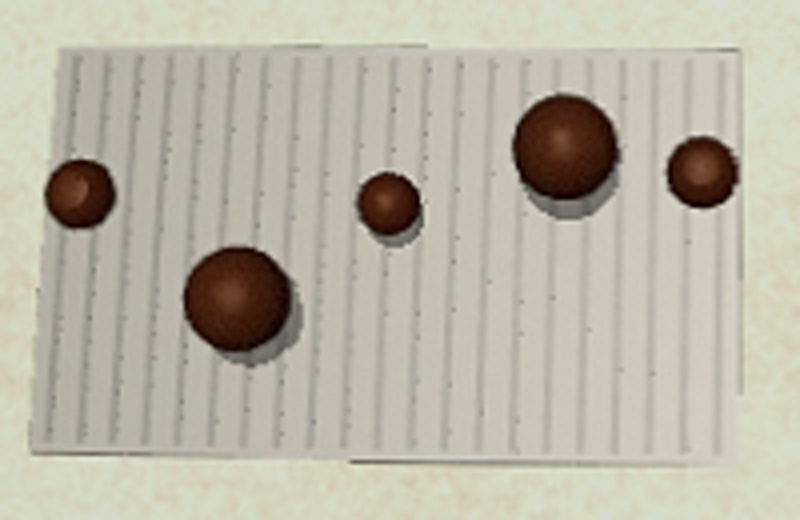

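View pics/c2.png

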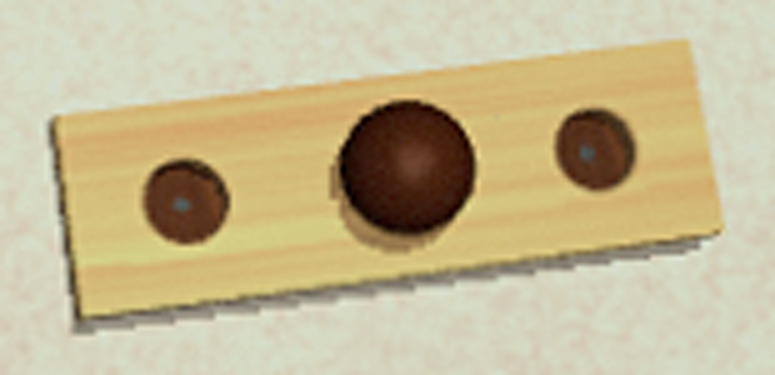

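The top picture and the crops show these items:

- **50 mm candidates:** (149,254) and (231,216) on the mat. The sphere fit confirms R = 25 mm at z = 28 mm for both, so these are ball_a and ball_b.
- **Not wanted:** the 30 mm ball at (187,231), the domes at (110,228) and (265,223), and the orange and red balls at (194,156) and (240,152).
- **Holder:** ball_c fills the middle hollow at (391,238). The hollows at (347,245) and (429,235) are empty.

I'll start moving, turning the jaws onto world x.

```bash
python3 -m handwheel '[{"slide":[4.8,-3.2,0],"turn":[0,0,-0.163]},{"slide":[9.7,-6.5,0],"turn":[0,0,-0.326]},{"slide":[14.5,-9.7,0],"turn":[0,0,-0.488]},{"slide":[19.3,-12.9,0],"turn":[0,0,-0.651]},{"slide":[24.2,-16.2,0],"turn":[0,0,-0.814]},{"slide":[29.0,-19.4,0],"turn":[0,0,-0.977]},{"slide":[33.8,-22.6,0],"turn":[0,0,-1.14]},{"slide":[38.7,-25.9,0],"turn":[0,0,-1.302]}]' 0 40
```

```text
time: 1.1
tool_pos: [0.471, -0.2484, 0.2049]
orientation: [-180.0, -0.0, 90.3]
wrist_force: [0.7, -1.1, -0.6]
grip_width: 0.0855
```

```bash
python3 -m handwheel '[{"slide":[5.1,1.2,1.2],"turn":[0,0,0]},{"slide":[10.2,2.4,2.4],"turn":[0,0,0]},{"slide":[15.3,3.6,3.6],"turn":[0,0,0]},{"slide":[20.4,4.8,4.8],"turn":[0,0,0]},{"slide":[25.4,6,6],"turn":[0,0,0]},{"slide":[30.5,7.2,7.2],"turn":[0,0,0]},{"slide":[35.5,8.3,8.5],"turn":[0,0,0.005]},{"slide":[35.5,8.3,8.5],"turn":[0,0,0.005]}]' 0 40; python3 - <<'E'
from h import *
p,d=r.read_camera("top");cv2.imwrite("pics/t1.png",np.clip(cv2.resize(p[150:310,90:330],None,fx=3,fy=3)[:,:,::-1]*1.5,0,255).astype(np.uint8))
p,d=r.read_camera("scene");cv2.imwrite("pics/s1.png",np.clip(cv2.resize(p[120:320,230:480],None,fx=3,fy=3)[:,:,::-1]*1.5,0,255).astype(np.uint8))
o=r.get_obs();print(o["tool_pos"],o["orientation"])
E
```

```text
time: 2.1
tool_pos: [0.552, 0.108, 0.1184]
orientation: [-179.8, -0.0, 90.0]
wrist_force: [-0.8, 0.3, 0.3]
grip_width: 0.0855
[0.55263573 0.10501337 0.11958153] [-1.79905949e+02  4.35761183e-02  8.98042598e+01]
```

View pics/s1.png

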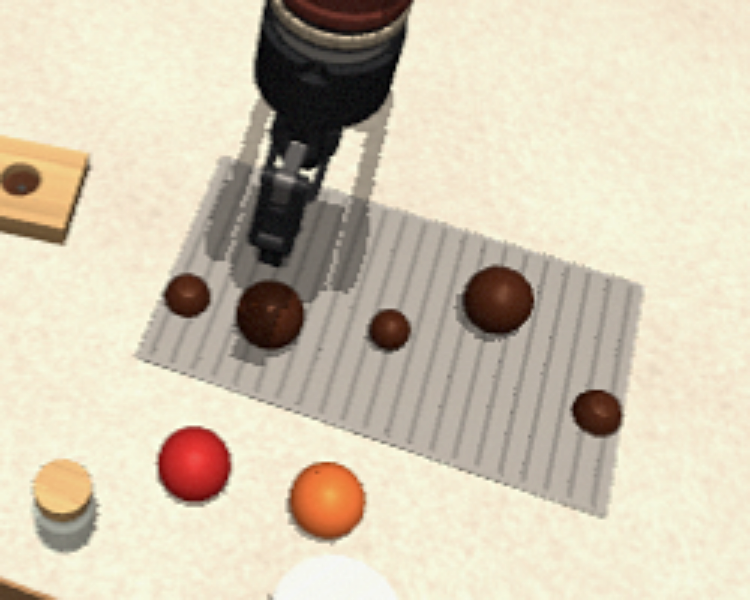

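The scene crop shows the gripper over the ball at (270,315). Its jaws straddle the ball along x, clear of the dome at (187,295) and the small ball at (390,330). Next I descend, then close.

```bash
python3 -m handwheel '[{"slide":[0.2,0.1,2],"turn":[0,0,-0.005]},{"slide":[0.2,0.1,4],"turn":[0,0,-0.005]},{"slide":[0.2,0.1,6],"turn":[0,0,-0.005]},{"slide":[0.2,0.1,8],"turn":[0,0,-0.005]},{"slide":[0.2,0.1,9.5],"turn":[0,0,-0.005]},{"slide":[0.2,0.1,10.5],"turn":[0,0,-0.005]},{"slide":[0.2,0.1,11],"turn":[0,0,-0.005]},{"slide":[0.2,0.1,11],"turn":[0,0,-0.005]}]' 0 30
python3 -m handwheel '[{"slide":[0,0,0],"turn":[0,0,0]},{"slide":[0,0,0],"turn":[0,0,0]},{"slide":[0,0,0],"turn":[0,0,0]},{"slide":[0,0,0],"turn":[0,0,0]},{"slide":[0,0,0],"turn":[0,0,0]},{"slide":[0,0,0],"turn":[0,0,0]},{"slide":[0,0,0],"turn":[0,0,0]},{"slide":[0,0,0],"turn":[0,0,0]}]' 0.6 30; python3 - <<'E'
from h import *
p,d=r.read_camera("scene");cv2.imwrite("pics/s2.png",np.clip(cv2.resize(p[150:270,260:410],None,fx=5,fy=5)[:,:,::-1]*1.5,0,255).astype(np.uint8))
o=r.get_obs();print(o["tool_pos"],o["orientation"],o["grip_width"],o["wrist_force"])
E
```

```text
time: 3.2
tool_pos: [0.5545, 0.107, 0.0103]
orientation: [180.0, 0.0, 90.0]
wrist_force: [0.9, -0.3, 0.2]
grip_width: 0.0852
time: 4.2
tool_pos: [0.5553, 0.107, 0.0112]
orientation: [179.9, -0.0, 90.0]
wrist_force: [-0.1, -0.3, 5.6]
grip_width: 0.0406
[0.55530087 0.10700751 0.01114271] [ 1.79896382e+02 -1.08454836e-02  8.99996885e+01] 0.0407602542730577 [-0.17662136  0.02538379  5.19160278]
```

View pics/s2.png

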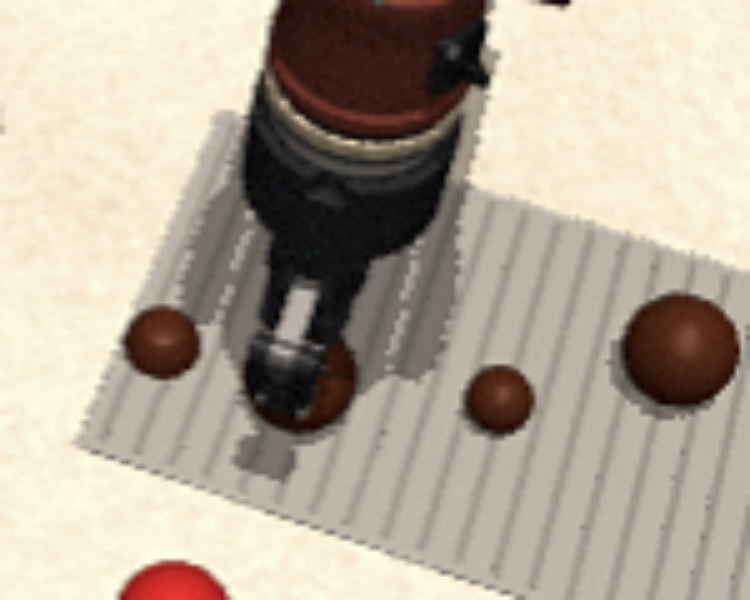

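```bash
python3 - <<'E'
from h import *
p,d=r.read_camera("scene");W=cloud("scene",p,d)
for v in range(214,240,2):
    print(v,[ (W[v,u]*1000).round().tolist() for u in (314,317,320,324,328)])
p,d=r.read_camera("top");W=cloud("top",p,d)
cv2.imwrite("pics/t2.png",np.clip(cv2.resize(p[180:260,190:280],None,fx=7,fy=7,interpolation=2)[:,:,::-1]*1.6,0,255).astype(np.uint8))
E
```

```text
214 [[584.0, 95.0, 107.0], [606.0, 104.0, 143.0], [604.0, 109.0, 144.0], [578.0, 114.0, 109.0], [581.0, 121.0, 117.0]]
216 [[604.0, 99.0, 131.0], [610.0, 105.0, 143.0], [604.0, 110.0, 137.0], [582.0, 115.0, 108.0], [509.0, 117.0, 2.0]]
218 [[615.0, 101.0, 142.0], [614.0, 106.0, 143.0], [604.0, 110.0, 131.0], [584.0, 116.0, 105.0], [542.0, 121.0, 45.0]]
220 [[619.0, 102.0, 141.0], [618.0, 107.0, 144.0], [616.0, 112.0, 142.0], [586.0, 117.0, 101.0], [548.0, 122.0, 47.0]]
222 [[621.0, 103.0, 139.0], [620.0, 108.0, 140.0], [619.0, 114.0, 141.0], [580.0, 118.0, 85.0], [554.0, 123.0, 48.0]]
224 [[620.0, 104.0, 130.0], [623.0, 109.0, 137.0], [622.0, 115.0, 140.0], [564.0, 117.0, 51.0], [557.0, 125.0, 45.0]]
226 [[616.0, 104.0, 116.0], [614.0, 109.0, 117.0], [619.0, 115.0, 129.0], [566.0, 118.0, 48.0], [559.0, 126.0, 41.0]]
228 [[608.0, 104.0, 96.0], [612.0, 110.0, 107.0], [615.0, 116.0, 115.0], [569.0, 120.0, 45.0], [563.0, 127.0, 40.0]]
230 [[590.0, 102.0, 59.0], [608.0, 110.0, 92.0], [611.0, 116.0, 101.0], [571.0, 121.0, 40.0], [565.0, 128.0, 35.0]]
232 [[579.0, 102.0, 33.0], [589.0, 109.0, 53.0], [583.0, 115.0, 47.0], [572.0, 122.0, 34.0], [563.0, 129.0, 23.0]]
234 [[580.0, 103.0, 26.0], [580.0, 109.0, 30.0], [578.0, 115.0, 32.0], [574.0, 123.0, 30.0], [555.0, 130.0, 3.0]]
236 [[572.0, 103.0, 5.0], [569.0, 109.0, 3.0], [576.0, 116.0, 20.0], [563.0, 123.0, 2.0], [561.0, 132.0, 4.0]]
238 [[576.0, 104.0, 4.0], [573.0, 110.0, 2.0], [572.0, 117.0, 4.0], [569.0, 125.0, 6.0], [565.0, 133.0, 4.0]]
```

View pics/t2.png

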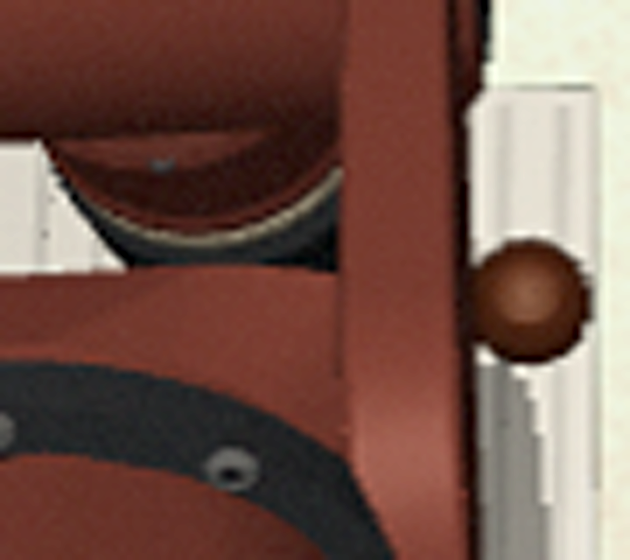

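```bash
python3 - <<'E'
from h import *
def atx(n,u,v,x):
    o,d=ray(n,u,v); return (o+d*(x-o[0])/d[0])*1000
print("s1 tip, TCP z .12:",[atx("scene",320.7,207.5,x).round(1).tolist() for x in (.595,.605,.61)])
print("s2 tip:",[atx("scene",317,232,x).round(1).tolist() for x in (.575,.58,.585,.59)])
for n in("scene",):
    p,d=r.read_camera(n)
    cv2.imwrite("pics/s3.png",np.clip(cv2.resize(p[200:250,295:345],None,fx=12,fy=12,interpolation=0)[:,:,::-1]*2.2,0,255).astype(np.uint8))
o=r.get_obs();print(o["grip_width"],o["wrist_force"],o["tool_pos"])
E
```

```text
s1 tip, TCP z .12: [[595.0, 106.5, 151.7], [605.0, 107.6, 166.4], [610.0, 108.2, 173.7]]
s2 tip: [[575.0, 107.8, 30.0], [580.0, 108.3, 38.4], [585.0, 108.8, 46.8], [590.0, 109.4, 55.2]]
0.041098432272380025 [0.1730291  0.07991319 5.17004849] [0.5553195  0.10699137 0.01116094]
```

View pics/s3.png

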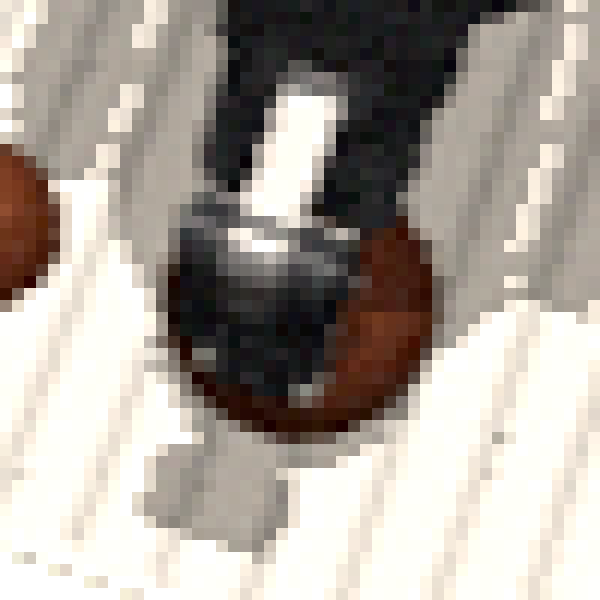

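The picture shows the front fingertip at about (317,232), high on the ball. Together with the 41 mm width and 5 N upward force, this means the tips are gripping above the equator. I'll open, go lower and look again.

```bash
python3 -m handwheel '[{"slide":[0,0,0],"turn":[0,0,0]},{"slide":[0,0,0],"turn":[0,0,0]},{"slide":[0,0,0],"turn":[0,0,0]},{"slide":[0,0,0],"turn":[0,0,0]},{"slide":[0,0,0.4],"turn":[0,0,0]},{"slide":[0,0,0.8],"turn":[0,0,0]},{"slide":[0,0,1.2],"turn":[0,0,0]},{"slide":[0,0,1.2],"turn":[0,0,0]}]' 0 25
python3 - <<'E'
from h import *
p,d=r.read_camera("scene")
cv2.imwrite("pics/s4.png",np.clip(cv2.resize(p[190:260,285:355],None,fx=8,fy=8,interpolation=0)[:,:,::-1]*2.2,0,255).astype(np.uint8))
o=r.get_obs();print(o["grip_width"],o["wrist_force"],o["tool_pos"])
E
```

```text
time: 5.4
tool_pos: [0.5538, 0.1069, -0.0023]
orientation: [-179.9, 0.0, 90.0]
wrist_force: [-0.9, -0.4, 0.0]
grip_width: 0.0851
0.08512836129998037 [ 0.01015647 -0.04585853  0.25692643] [ 0.55402008  0.10688657 -0.0020746 ]
```

View pics/s4.png

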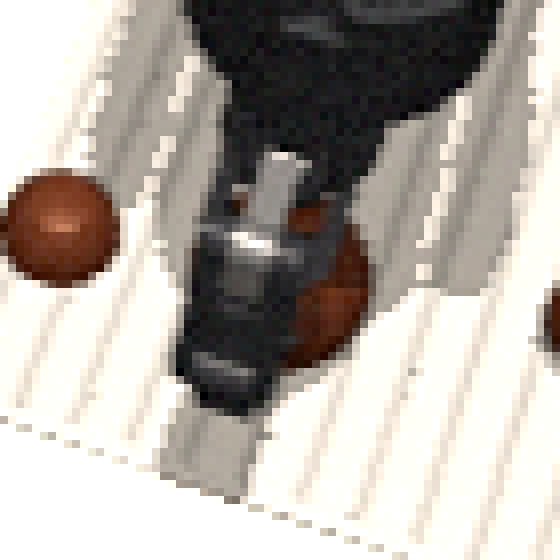

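```bash
python3 - <<'E'
from h import *
def atx(n,u,v,x):
    o,d=ray(n,u,v); return (o+d*(x-o[0])/d[0])*1000
print([atx("scene",314.4,241.3,x).round(1).tolist() for x in (.597,.602,.607,.611)])
p,d=r.read_camera("scene");W=cloud("scene",p,d)
for v in range(226,244,2): print(v,[(W[v,u]*1000).round().tolist() for u in (310,313,316)])
print("ball",fit("scene",W,325,230,.025,5))
E
```

```text
[[597.0, 109.1, 27.3], [602.0, 109.7, 36.2], [607.0, 110.2, 45.1], [611.0, 110.6, 52.2]]
226 [[623.0, 98.0, 123.0], [623.0, 103.0, 127.0], [623.0, 109.0, 130.0]]
228 [[623.0, 98.0, 117.0], [623.0, 104.0, 120.0], [622.0, 109.0, 122.0]]
230 [[624.0, 99.0, 112.0], [624.0, 105.0, 115.0], [624.0, 110.0, 119.0]]
232 [[619.0, 99.0, 95.0], [624.0, 106.0, 108.0], [626.0, 111.0, 115.0]]
234 [[623.0, 101.0, 95.0], [621.0, 106.0, 95.0], [618.0, 111.0, 94.0]]
236 [[627.0, 102.0, 94.0], [625.0, 107.0, 94.0], [626.0, 113.0, 100.0]]
238 [[628.0, 103.0, 88.0], [628.0, 108.0, 93.0], [627.0, 114.0, 95.0]]
240 [[609.0, 101.0, 48.0], [609.0, 107.0, 51.0], [629.0, 115.0, 90.0]]
242 [[589.0, 99.0, 3.0], [586.0, 105.0, 4.0], [584.0, 111.0, 4.0]]
ball (array([0.55495192, 0.106522  , 0.02857477]), np.float64(0.00456124250397894), np.float64(0.09530426851340679))
```

```bash
python3 -m handwheel '[{"slide":[0,0,0.1],"turn":[0,0,0]},{"slide":[0,0,0.2],"turn":[0,0,0]},{"slide":[0,0,0.3],"turn":[0,0,0]},{"slide":[0,0,0.4],"turn":[0,0,0]},{"slide":[0,0,0.5],"turn":[0,0,0]},{"slide":[0,0,0.6],"turn":[0,0,0]},{"slide":[0,0,0.7],"turn":[0,0,0]},{"slide":[0,0,0.7],"turn":[0,0,0]}]' 0 25
python3 - <<'E'
from h import *
p,d=r.read_camera("scene")
cv2.imwrite("pics/s5.png",np.clip(cv2.resize(p[190:260,285:355],None,fx=8,fy=8,interpolation=0)[:,:,::-1]*2.2,0,255).astype(np.uint8))
o=r.get_obs();print(o["grip_width"],o["wrist_force"],o["tool_pos"])
E
```

```text
time: 6.5
tool_pos: [0.5542, 0.1069, -0.0088]
orientation: [-180.0, 0.0, 90.0]
wrist_force: [0.1, -0.8, -1.2]
grip_width: 0.0853
0.08538206493996692 [ 0.40804326 -0.0940848   0.56182792] [ 0.55424814  0.10690594 -0.00877415]
```

View pics/s5.png

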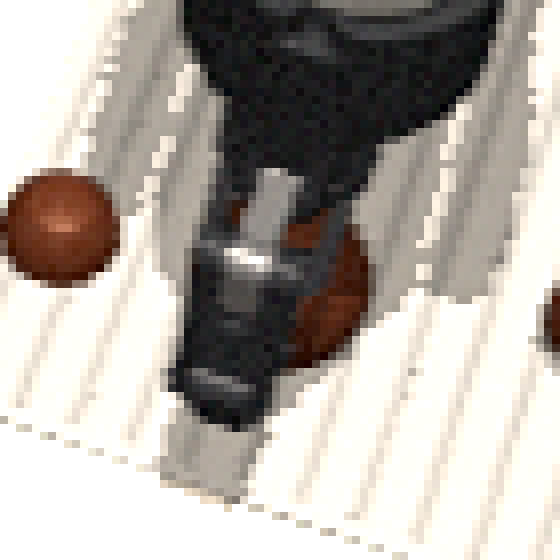

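Still free, with no contact force. The tip at about (315,244) still shows a clear shadow gap, so I'll go 8 mm lower and then close gently.

```bash
python3 -m handwheel '[{"slide":[0,0,0.1],"turn":[0,0,0]},{"slide":[0,0,0.2],"turn":[0,0,0]},{"slide":[0,0,0.3],"turn":[0,0,0]},{"slide":[0,0,0.4],"turn":[0,0,0]},{"slide":[0,0,0.5],"turn":[0,0,0]},{"slide":[0,0,0.6],"turn":[0,0,0]},{"slide":[0,0,0.7],"turn":[0,0,0]},{"slide":[0,0,0.7],"turn":[0,0,0]}]' 0 25
python3 - <<'E'
from h import *
p,d=r.read_camera("scene")
cv2.imwrite("pics/s6.png",np.clip(cv2.resize(p[190:260,285:355],None,fx=8,fy=8,interpolation=0)[:,:,::-1]*2.2,0,255).astype(np.uint8))
o=r.get_obs();print(o["grip_width"],o["wrist_force"],o["tool_pos"])
E
```

```text
time: 7.55
tool_pos: [0.5542, 0.1069, -0.0158]
orientation: [-180.0, 0.0, 90.0]
wrist_force: [0.1, 0.1, -0.3]
grip_width: 0.0856
0.08562609130178954 [-0.29353908  0.03366616  0.58849704] [ 0.55428451  0.10691989 -0.01576018]
```

View pics/s6.png

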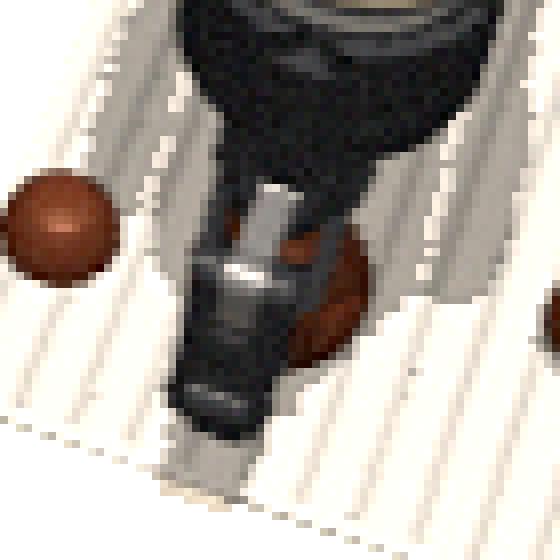

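No contact at an indicated z of -16 mm, so the real tips do stand well above the indicated TCP. Closing gently now.

```bash
python3 -m handwheel '[{"slide":[0,0,0],"turn":[0,0,0]},{"slide":[0,0,0],"turn":[0,0,0]},{"slide":[0,0,0],"turn":[0,0,0]},{"slide":[0,0,0],"turn":[0,0,0]},{"slide":[0,0,0],"turn":[0,0,0]},{"slide":[0,0,0],"turn":[0,0,0]},{"slide":[0,0,0],"turn":[0,0,0]},{"slide":[0,0,0],"turn":[0,0,0]}]' 0.6 25; python3 - <<'E'
from h import *
p,d=r.read_camera("scene")
cv2.imwrite("pics/s7.png",np.clip(cv2.resize(p[190:260,285:355],None,fx=8,fy=8,interpolation=0)[:,:,::-1]*2.2,0,255).astype(np.uint8))
o=r.get_obs();print(o["grip_width"],o["wrist_force"],o["tool_pos"])
E
```

```text
time: 8.6
tool_pos: [0.5545, 0.1069, -0.0155]
orientation: [180.0, -0.0, 90.0]
wrist_force: [-1.4, 0.5, 4.0]
grip_width: 0.0487
0.04871838580343819 [-1.00467685  0.39990279  3.54458508] [ 0.55447817  0.10694598 -0.01550436]
```

View pics/s7.png

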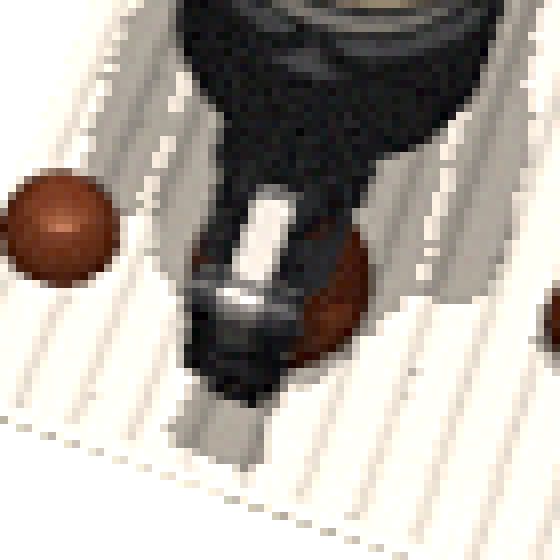

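Width is now 48.7 mm, about the full diameter, so the pads are at the equator. I'll lift it and check that it's held.

```bash
python3 -m handwheel '[{"slide":[0,0,-0.5],"turn":[0,0,0]},{"slide":[0,0,-1.5],"turn":[0,0,0]},{"slide":[0,0,-3],"turn":[0,0,0]},{"slide":[0,0,-5],"turn":[0,0,0]},{"slide":[0,0,-7],"turn":[0,0,0]},{"slide":[0,0,-9],"turn":[0,0,0]},{"slide":[0,0,-10],"turn":[0,0,0]},{"slide":[0,0,-10],"turn":[0,0,0]}]' 0.6 30; python3 - <<'E'
from h import *
p,d=r.read_camera("scene");W=cloud("scene",p,d)
cv2.imwrite("pics/s8.png",np.clip(cv2.resize(p[150:270,260:410],None,fx=5,fy=5,interpolation=0)[:,:,::-1]*2,0,255).astype(np.uint8))
o=r.get_obs();print(o["grip_width"],o["wrist_force"],o["tool_pos"])
E
```

```text
time: 9.65
tool_pos: [0.5552, 0.107, 0.0856]
orientation: [179.9, -0.0, 90.0]
wrist_force: [-0.4, -0.0, -1.1]
grip_width: 0.0484
0.04867079601086117 [ 0.55070013  0.1315851  -1.59962854] [0.55438516 0.10689419 0.08454368]
```

View pics/s8.png

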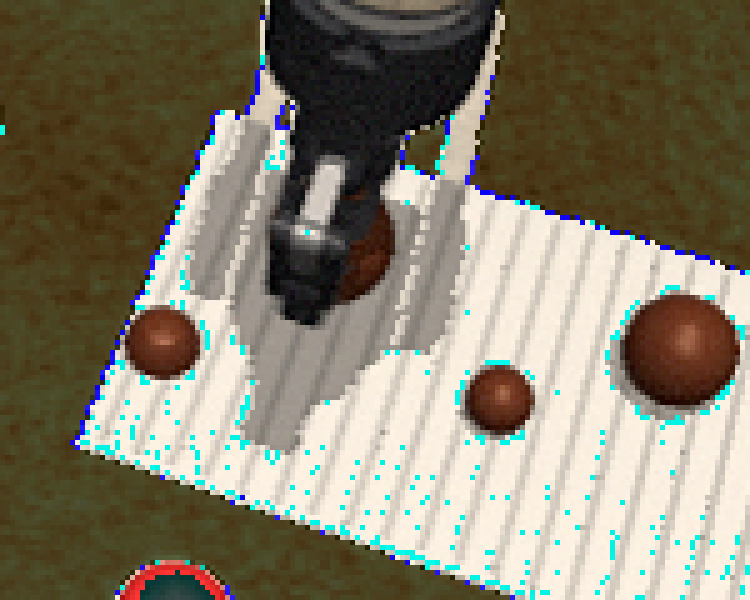

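The ball is held at about (365,245) in the crop, clear of the mat, and the neighbouring sweets haven't moved. I'll carry it to the far empty hollow at (0.522, -0.269).

```bash
python3 -m handwheel '[{"slide":[-2,-0.2,0],"turn":[0,0,0]},{"slide":[-5,-0.4,0],"turn":[0,0,0]},{"slide":[-9,-0.8,0],"turn":[0,0,0]},{"slide":[-13.5,-1.2,0],"turn":[0,0,0]},{"slide":[-18,-1.6,0],"turn":[0,0,0]},{"slide":[-22,-1.9,0],"turn":[0,0,0]},{"slide":[-26,-2.3,0],"turn":[0,0,0]},{"slide":[-29,-2.5,0],"turn":[0,0,0]}]' 0.6 30
python3 -m handwheel '[{"slide":[-2.5,-0.2,0],"turn":[0,0,0]},{"slide":[-5,-0.5,0],"turn":[0,0,0]},{"slide":[-7,-0.7,0],"turn":[0,0,0]},{"slide":[-8.2,-0.8,0],"turn":[0,0,0]},{"slide":[-8.6,-0.8,1.5],"turn":[0,0,0]},{"slide":[-8.6,-0.8,3],"turn":[0,0,0]},{"slide":[-8.6,-0.8,4.5],"turn":[0,0,0]},{"slide":[-8.6,-0.8,4.5],"turn":[0,0,0]}]' 0.6 30
python3 - <<'E'
from h import *
for n,s in(("scene",np.s_[130:220,130:270]),("top",np.s_[195:285,310:470])):
    p,d=r.read_camera(n); np.savez(n+"9.npz",p=p,d=d)
    cv2.imwrite(f"pics/{n}9.png",np.clip(cv2.resize(p[s],None,fx=5,fy=5,interpolation=2)[:,:,::-1]*1.6,0,255).astype(np.uint8))
a=[r.get_obs() for _ in range(1)];print([ (o["grip_width"],o["wrist_force"],o["tool_pos"]) for o in a])
E
```

```text
time: 10.7
tool_pos: [0.5274, -0.1856, 0.0831]
orientation: [-179.9, -0.0, 89.9]
wrist_force: [1.1, 0.2, -0.7]
grip_width: 0.0486
time: 11.7
tool_pos: [0.5195, -0.2671, 0.0366]
orientation: [-179.7, -0.2, 90.0]
wrist_force: [0.2, -0.0, -0.9]
grip_width: 0.0483
[(0.04844174075908595, array([ 0.3170359 , -0.02315254, -0.63479   ]), array([ 0.52122668, -0.26845844,  0.03879631]))]
```

View pics/scene9.png

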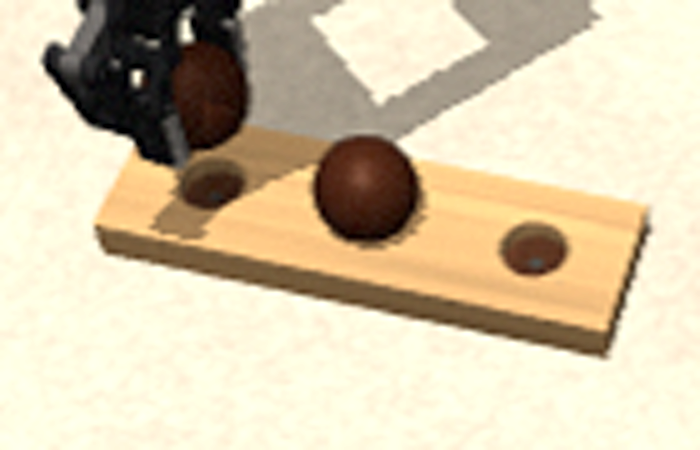

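View pics/top9.png

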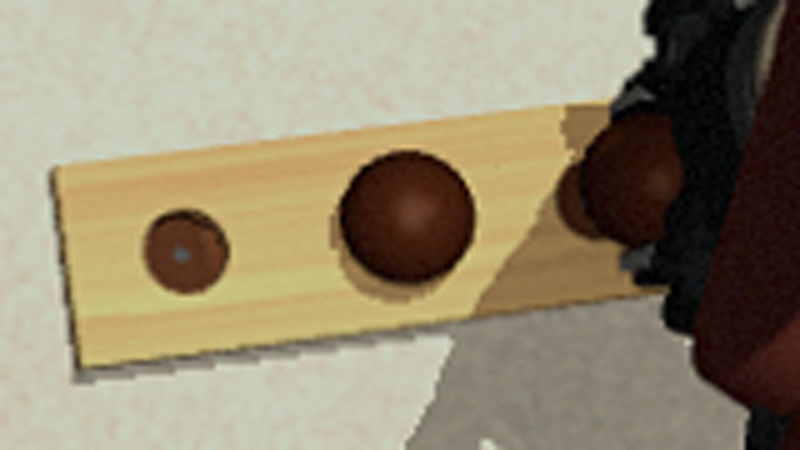

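```bash
python3 - <<'E'
from h import *
for n,(u,v) in(("scene",(173,149)),("top",(437,231))):
    z=np.load(n+"9.npz");W=cloud(n,z["p"],z["d"])
    c,e,t=fit(n,W,u,v,.025,5);print(n,c.round(4),e.round(4),t.round(4))
o=r.get_obs();print(o["tool_pos"])
E
```

```text
scene [ 0.5186 -0.2668  0.0826] 0.0012 0.1052
top [ 0.5188 -0.2688  0.0828] 0.0011 0.1077
[ 0.52122668 -0.26845844  0.03879631]
```

The ball fit puts its centre at (0.519–0.521, -0.268, 0.083), over the hollow. Lowering it now.

```bash
python3 -m handwheel '[{"slide":[0,0.1,0.8],"turn":[0,0,0]},{"slide":[0,0.1,1.6],"turn":[0,0,0]},{"slide":[0,0.1,2.4],"turn":[0,0,0]},{"slide":[0,0.1,3.0],"turn":[0,0,0]},{"slide":[0,0.1,3.4],"turn":[0,0,0]},{"slide":[0,0.1,3.7],"turn":[0,0,0]},{"slide":[0,0.1,3.9],"turn":[0,0,0]},{"slide":[0,0.1,3.9],"turn":[0,0,0]}]' 0.6 30
python3 - <<'E'
from h import *
for n,s in(("scene",np.s_[130:220,130:270]),("top",np.s_[195:285,310:470])):
    p,d=r.read_camera(n); np.savez(n+"10.npz",p=p,d=d)
    cv2.imwrite(f"pics/{n}10.png",np.clip(cv2.resize(p[s],None,fx=5,fy=5,interpolation=2)[:,:,::-1]*1.6,0,255).astype(np.uint8))
o=r.get_obs();print(o["grip_width"],o["wrist_force"],o["tool_pos"])
E
```

```text
time: 12.8
tool_pos: [0.5223, -0.2691, 0.0003]
orientation: [-180.0, -0.0, 90.0]
wrist_force: [-0.1, 0.6, -1.2]
grip_width: 0.0482
0.048386231842209075 [ 0.0835443  -0.22849785 -0.79238153] [ 0.52249792 -0.26920394  0.00052251]
```

View pics/scene10.png

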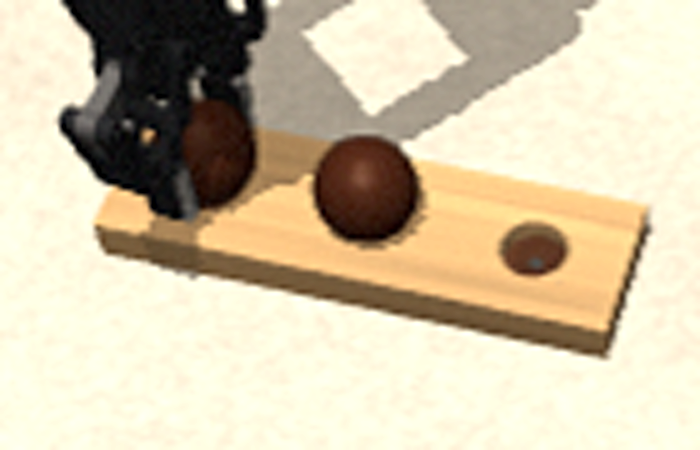

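View pics/top10.png

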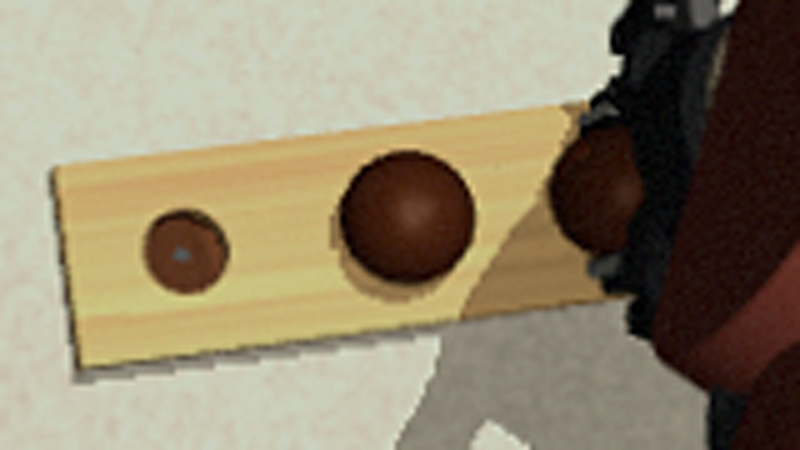

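```bash
python3 -m handwheel '[{"slide":[0,0,0.1],"turn":[0,0,0]},{"slide":[0,0,0.15],"turn":[0,0,0]},{"slide":[0,0,0.2],"turn":[0,0,0]},{"slide":[0,0,0.25],"turn":[0,0,0]},{"slide":[0,0,0.3],"turn":[0,0,0]},{"slide":[0,0,0.35],"turn":[0,0,0]},{"slide":[0,0,0.35],"turn":[0,0,0]},{"slide":[0,0,0.35],"turn":[0,0,0]}]' 0.6 30
python3 - <<'E'
from h import *
for n,(u,v) in(("scene",(175,162)),("top",(429,232))):
    p,d=r.read_camera(n);W=cloud(n,p,d)
    c,e,t=fit(n,W,u,v,.025,5);print(n,c.round(4),e.round(4))
    o=r.get_obs();print(o["grip_width"],o["wrist_force"],o["ft_torque"],o["tool_pos"])
E
```

```text
time: 13.9
tool_pos: [0.523, -0.2694, -0.0024]
orientation: [179.9, 0.0, 90.0]
wrist_force: [0.8, 0.7, 5.6]
grip_width: 0.0484
scene [ 0.5219 -0.2687  0.0431] 0.0011
0.0481849496997633 [-0.08588608  0.82058721  5.6848432 ] [ 0.19866245  0.05854873 -0.02751575] [ 0.52298661 -0.26934555 -0.00244954]
top [ 0.5194 -0.2705  0.0426] 0.0011
0.04878583687957201 [1.12300618 0.18764751 4.59592656] [ 0.15180706  0.08907155 -0.03132618] [ 0.52300079 -0.2693511  -0.00245064]
```

The ball is seated: about 5 N upward, centre z about 42 mm. Release, then rise.

```bash
python3 -m handwheel '[{"slide":[0,0,0],"turn":[0,0,0]},{"slide":[0,0,0],"turn":[0,0,0]},{"slide":[0,0,0],"turn":[0,0,0]},{"slide":[0,0,0],"turn":[0,0,0]},{"slide":[0,0,0],"turn":[0,0,0]},{"slide":[0,0,0],"turn":[0,0,0]},{"slide":[0,0,-1],"turn":[0,0,0]},{"slide":[0,0,-2.5],"turn":[0,0,0]}]' 0 30
python3 -m handwheel '[{"slide":[0,0,-2],"turn":[0,0,0]},{"slide":[0,0,-5],"turn":[0,0,0]},{"slide":[0,0,-8],"turn":[0,0,0]},{"slide":[3,0,-10],"turn":[0,0,0]},{"slide":[8,0,-10],"turn":[0,0,0]},{"slide":[13,-0.5,-10],"turn":[0,0,0]},{"slide":[18,-1,-10],"turn":[0,0,0]},{"slide":[23,-1.5,-10],"turn":[0,0,0]}]' 0 30
python3 - <<'E'
from h import *
for n in("scene","top"):
    p,d=r.read_camera(n); np.savez(n+"11.npz",p=p,d=d)
    cv2.imwrite(f"pics/{n}11.png",np.clip(p[:,:,::-1]*1.4,0,255).astype(np.uint8))
o=r.get_obs();print(o["grip_width"],o["wrist_force"],o["tool_pos"])
E
```

```text
time: 15.0
tool_pos: [0.5221, -0.2689, 0.0224]
orientation: [-180.0, -0.0, 90.0]
wrist_force: [-0.4, 0.5, -0.8]
grip_width: 0.0854
time: 16.0
tool_pos: [0.5078, -0.0377, 0.1238]
orientation: [179.8, 0.0, 90.0]
wrist_force: [-0.5, 1.2, -0.6]
grip_width: 0.0851
0.085418419309035 [-0.01674422 -0.59480029  0.1928618 ] [ 0.50672609 -0.03503467  0.12319137]
```

View pics/scene11.png

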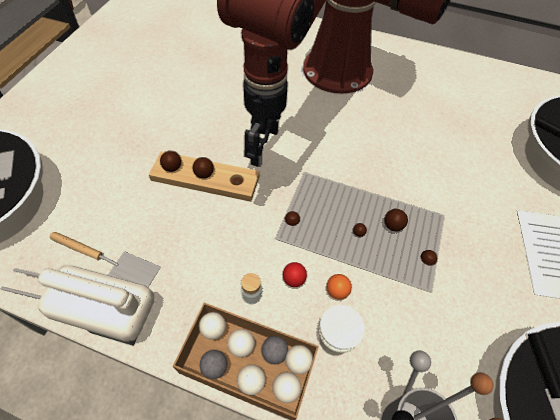

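View pics/top11.png

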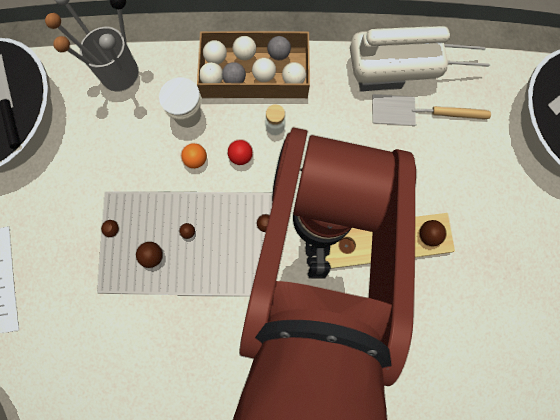

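The first ball sits in the far hollow at (171,161) in the scene view, and the second is untouched at (396,220). Going for the second.

```bash
python3 -m handwheel '[{"slide":[4.5,-0.4,0],"turn":[0,0,0]},{"slide":[9.5,-0.8,0],"turn":[0,0,0]},{"slide":[14.5,-1.2,0],"turn":[0,0,0]},{"slide":[19.5,-1.6,0],"turn":[0,0,0]},{"slide":[24.5,-2,0],"turn":[0,0,0]},{"slide":[28.5,-2.4,0],"turn":[0,0,0]},{"slide":[29.8,-2.5,0],"turn":[0,0,0]},{"slide":[29.8,-2.5,0],"turn":[0,0,0]}]' 0 25
python3 - <<'E'
from h import *
p,d=r.read_camera("scene");W=cloud("scene",p,d)
cv2.imwrite("pics/s12.png",np.clip(cv2.resize(p[120:270,330:480],None,fx=4,fy=4,interpolation=0)[:,:,::-1]*1.4,0,255).astype(np.uint8))
print(fit("scene",W,396,222,.025,6))
o=r.get_obs();print(o["grip_width"],o["wrist_force"],o["tool_pos"],o["orientation"])
E
```

```text
time: 17.1
tool_pos: [0.4829, 0.2588, 0.1226]
orientation: [179.9, 0.0, 90.1]
wrist_force: [-0.4, -0.5, -0.5]
grip_width: 0.0853
(array([0.48243205, 0.25766008, 0.02857709]), np.float64(0.0009785400058470943), np.float64(0.053360976537879856))
0.08532346761619863 [-0.10037215 -0.9004686  -0.15261357] [0.48284947 0.25807513 0.12230596] [1.79957785e+02 3.86636707e-02 9.00009932e+01]
```

View pics/s12.png

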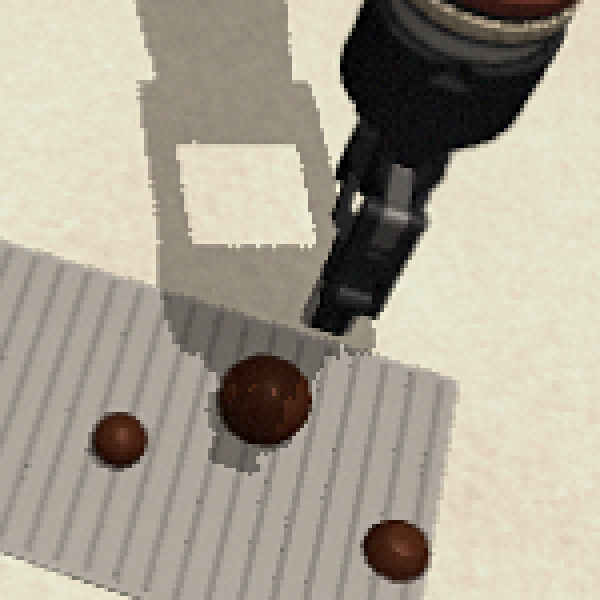

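The gripper is over the second ball, which is at (265,400) in the crop and hasn't moved. Descend and close.

```bash
python3 -m handwheel '[{"slide":[0.1,0,2.5],"turn":[0,0,0]},{"slide":[0.1,0,5],"turn":[0,0,0]},{"slide":[0.1,0,7.5],"turn":[0,0,0]},{"slide":[0.1,0,9.5],"turn":[0,0,0]},{"slide":[0.1,0,11.5],"turn":[0,0,0]},{"slide":[0.1,0,13],"turn":[0,0,0]},{"slide":[0.1,0,13.8],"turn":[0,0,0]},{"slide":[0.1,0,13.8],"turn":[0,0,0]}]' 0 25
python3 -m handwheel '[{"slide":[0,0,0],"turn":[0,0,0]},{"slide":[0,0,0],"turn":[0,0,0]},{"slide":[0,0,0],"turn":[0,0,0]},{"slide":[0,0,0],"turn":[0,0,0]},{"slide":[0,0,0],"turn":[0,0,0]},{"slide":[0,0,0],"turn":[0,0,0]},{"slide":[0,0,0],"turn":[0,0,0]},{"slide":[0,0,0],"turn":[0,0,0]}]' 0.6 30
```

```text
time: 18.15
tool_pos: [0.4822, 0.2594, -0.0165]
orientation: [-180.0, 0.0, 90.0]
wrist_force: [-0.1, -0.1, -0.9]
grip_width: 0.0855
time: 19.15
tool_pos: [0.4833, 0.2603, -0.0152]
orientation: [179.9, -0.0, 90.0]
wrist_force: [0.3, -0.4, 5.3]
grip_width: 0.0484
```

```bash
python3 -m handwheel '[{"slide":[0,0,-0.5],"turn":[0,0,0]},{"slide":[0,0,-1.5],"turn":[0,0,0]},{"slide":[0,0,-3],"turn":[0,0,0]},{"slide":[0,0,-5],"turn":[0,0,0]},{"slide":[0,0,-7],"turn":[0,0,0]},{"slide":[0,0,-9],"turn":[0,0,0]},{"slide":[0,0,-10],"turn":[0,0,0]},{"slide":[0,0,-10],"turn":[0,0,0]}]' 0.6 30
python3 - <<'E'
from h import *
p,d=r.read_camera("scene");W=cloud("scene",p,d)
cv2.imwrite("pics/s13.png",np.clip(cv2.resize(p[120:270,330:480],None,fx=4,fy=4,interpolation=0)[:,:,::-1]*1.4,0,255).astype(np.uint8))
o=r.get_obs();print(o["grip_width"],o["wrist_force"],o["tool_pos"],o["orientation"])
E
```

```text
time: 20.15
tool_pos: [0.4831, 0.2602, 0.0851]
orientation: [179.9, -0.1, 90.0]
wrist_force: [0.3, 0.4, -0.2]
grip_width: 0.0483
0.048487197717998066 [ 0.26665329 -0.16838025 -1.07835016] [0.48231847 0.25991478 0.08400558] [ 1.79978885e+02 -8.96061838e-03  9.00002361e+01]
```

View pics/s13.png

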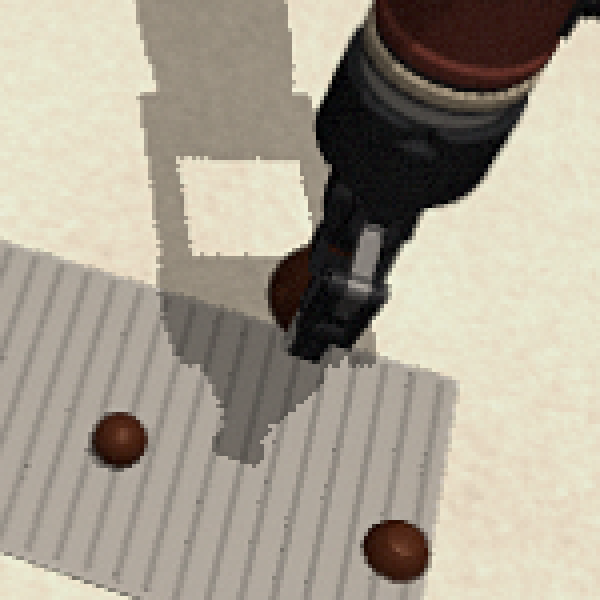

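The second ball is lifted and held at (300,285) in the crop. I'll carry it to the near hollow.

```bash
python3 -m handwheel '[{"slide":[-2,0.1,0],"turn":[0,0,0]},{"slide":[-5,0.3,0],"turn":[0,0,0]},{"slide":[-9,0.5,0],"turn":[0,0,0]},{"slide":[-13.5,0.7,0],"turn":[0,0,0]},{"slide":[-18,1,0],"turn":[0,0,0]},{"slide":[-22,1.2,0],"turn":[0,0,0]},{"slide":[-26,1.4,0],"turn":[0,0,0]},{"slide":[-29,1.6,0],"turn":[0,0,0]}]' 0.6 30
python3 -m handwheel '[{"slide":[-2.5,0.1,0],"turn":[0,0,0]},{"slide":[-5,0.3,0],"turn":[0,0,0]},{"slide":[-7,0.4,0],"turn":[0,0,0]},{"slide":[-7.9,0.4,0],"turn":[0,0,0]},{"slide":[-7.9,0.4,1.5],"turn":[0,0,0]},{"slide":[-7.9,0.4,3],"turn":[0,0,0]},{"slide":[-7.9,0.4,4.5],"turn":[0,0,0]},{"slide":[-7.9,0.4,4.5],"turn":[0,0,0]}]' 0.6 30
python3 - <<'E'
from h import *
for n,s in(("scene",np.s_[130:220,130:270]),("top",np.s_[195:285,310:470])):
    p,d=r.read_camera(n); np.savez(n+"14.npz",p=p,d=d)
    cv2.imwrite(f"pics/{n}14.png",np.clip(cv2.resize(p[s],None,fx=5,fy=5,interpolation=2)[:,:,::-1]*1.6,0,255).astype(np.uint8))
o=r.get_obs();print(o["grip_width"],o["wrist_force"],o["tool_pos"])
E
```

```text
time: 21.2
tool_pos: [0.4968, -0.0326, 0.0827]
orientation: [-179.9, 0.0, 89.9]
wrist_force: [1.2, 0.0, -0.3]
grip_width: 0.0486
time: 22.2
tool_pos: [0.5002, -0.1078, 0.0364]
orientation: [-179.7, -0.1, 90.1]
wrist_force: [-0.1, 0.2, -0.2]
grip_width: 0.0482
0.04855822553356331 [-0.39559946  0.24844737 -1.28181548] [ 0.50214788 -0.1086493   0.03834251]
```

View pics/scene14.png

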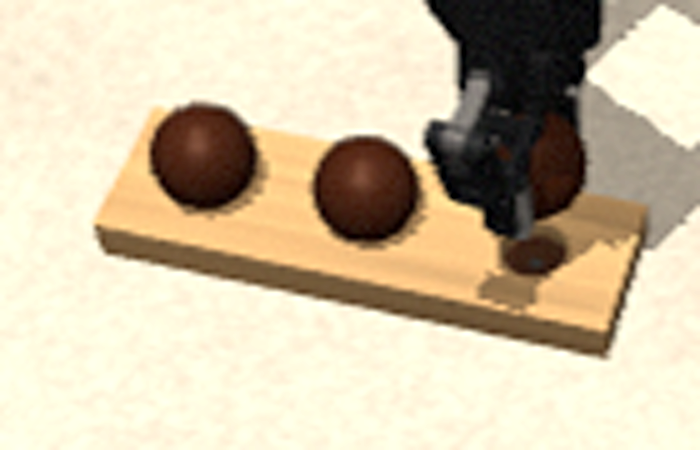

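View pics/top14.png

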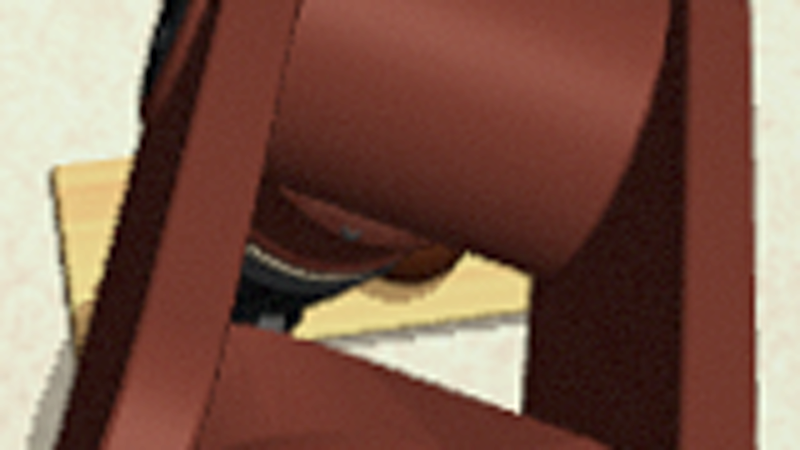

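```bash
python3 - <<'E'
from h import *
z=np.load("scene14.npz");W=cloud("scene",z["p"],z["d"])
a=fit("scene",W,171,161,.025,7)[0];c=fit("scene",W,203,168,.025,7)[0]
print(a.round(4),c.round(4),"near hollow ball centre",(2*c-a).round(4),np.linalg.norm(a-c))
for u,v in((242,163),(243,165)):
  h=fit("scene",W,u,v,.025,4);print("held",h[0].round(4),h[1].round(4))
print(r.get_obs()["tool_pos"])
E
```

```text
[ 0.5214 -0.2679  0.0432] [ 0.5124 -0.1903  0.0427] near hollow ball centre [ 0.5034 -0.1127  0.0423] 0.07810735078993084
held [ 0.5002 -0.1111  0.0825] 0.001
held [ 0.4997 -0.1102  0.0812] 0.0025
[ 0.50214788 -0.1086493   0.03834251]
```

The held ball is within 2 to 3 mm of the hollow. I'll nudge it slightly and lower it.

```bash
python3 -m handwheel '[{"slide":[-0.1,0.1,0.8],"turn":[0,0,0]},{"slide":[-0.1,0.1,1.6],"turn":[0,0,0]},{"slide":[-0.1,0.1,2.4],"turn":[0,0,0]},{"slide":[-0.1,0.1,3.0],"turn":[0,0,0]},{"slide":[-0.1,0.1,3.4],"turn":[0,0,0]},{"slide":[-0.1,0.1,3.7],"turn":[0,0,0]},{"slide":[-0.1,0.1,3.9],"turn":[0,0,0]},{"slide":[-0.1,0.1,3.9],"turn":[0,0,0]}]' 0.6 30
python3 -m handwheel '[{"slide":[0,0,0.1],"turn":[0,0,0]},{"slide":[0,0,0.15],"turn":[0,0,0]},{"slide":[0,0,0.2],"turn":[0,0,0]},{"slide":[0,0,0.25],"turn":[0,0,0]},{"slide":[0,0,0.3],"turn":[0,0,0]},{"slide":[0,0,0.3],"turn":[0,0,0]},{"slide":[0,0,0.3],"turn":[0,0,0]},{"slide":[0,0,0.3],"turn":[0,0,0]}]' 0.6 30
python3 - <<'E'
from h import *
p,d=r.read_camera("scene");W=cloud("scene",p,d)
cv2.imwrite("pics/s15.png",np.clip(cv2.resize(p[130:220,130:270],None,fx=5,fy=5,interpolation=2)[:,:,::-1]*1.6,0,255).astype(np.uint8))
for u,v in((243,177),(244,175)):print(fit("scene",W,u,v,.025,4))
o=r.get_obs();print(o["grip_width"],o["wrist_force"],o["ft_torque"],o["tool_pos"])
E
```

```text
time: 23.3
tool_pos: [0.5033, -0.1101, -0.0002]
orientation: [-180.0, -0.0, 90.0]
wrist_force: [-0.8, 0.1, -0.8]
grip_width: 0.0485
time: 24.3
tool_pos: [0.5039, -0.1098, -0.0019]
orientation: [180.0, -0.0, 90.0]
wrist_force: [-2.3, 2.9, 9.4]
grip_width: 0.0485
(array([ 0.49994072, -0.11009337,  0.04116551]), np.float64(0.0012511198443823078), np.float64(0.05851263582339028))
(array([ 0.49637367, -0.1081491 ,  0.03973682]), np.float64(0.001901415954095391), np.float64(0.06211415991065017))
0.04855049385715991 [-2.76696158  2.33070147  8.81838265] [ 0.30961201  0.42462656 -0.06124334] [ 0.50384425 -0.10979004 -0.00185819]
```

View pics/s15.png

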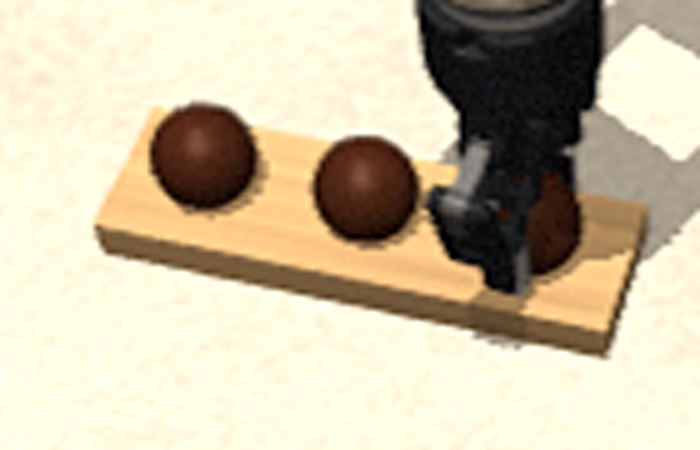

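The ball is in contact with the rim, and the lateral force says about 1 mm toward -x and +y. I'll relieve that before letting go.

```bash
python3 -m handwheel '[{"slide":[0.03,-0.03,0],"turn":[0,0,0]},{"slide":[0.07,-0.07,0],"turn":[0,0,0]},{"slide":[0.1,-0.1,0],"turn":[0,0,0]},{"slide":[0.1,-0.1,0],"turn":[0,0,0]},{"slide":[0.1,-0.1,0],"turn":[0,0,0]},{"slide":[0.1,-0.1,0],"turn":[0,0,0]},{"slide":[0.1,-0.1,0],"turn":[0,0,0]},{"slide":[0.1,-0.1,0],"turn":[0,0,0]}]' 0.6 30
```

```text
time: 25.35
tool_pos: [0.5038, -0.1096, -0.0019]
orientation: [179.9, 0.1, 90.0]
wrist_force: [-0.3, 0.0, 6.4]
grip_width: 0.0483
```

Lateral force is now zero with 6 N upward, so the ball is seated and centred. Release and rise.

```bash
python3 -m handwheel '[{"slide":[0,0,0],"turn":[0,0,0]},{"slide":[0,0,0],"turn":[0,0,0]},{"slide":[0,0,0],"turn":[0,0,0]},{"slide":[0,0,0],"turn":[0,0,0]},{"slide":[0,0,0],"turn":[0,0,0]},{"slide":[0,0,0],"turn":[0,0,0]},{"slide":[0,0,-1],"turn":[0,0,0]},{"slide":[0,0,-2.5],"turn":[0,0,0]}]' 0 30
python3 -m handwheel '[{"slide":[0,0,-2],"turn":[0,0,0]},{"slide":[0,0,-5],"turn":[0,0,0]},{"slide":[0,0,-8],"turn":[0,0,0]},{"slide":[4,0,-11],"turn":[0,0,0]},{"slide":[9,0,-13],"turn":[0,0,0]},{"slide":[14,0,-15],"turn":[0,0,0]},{"slide":[19,0,-15],"turn":[0,0,0]},{"slide":[24,0,-15],"turn":[0,0,0]}]' 0 30
python3 -m handwheel '[{"slide":[3,0,0],"turn":[0,0,0]},{"slide":[5,0,0],"turn":[0,0,0]},{"slide":[6,0,0],"turn":[0,0,0]},{"slide":[6,0,0],"turn":[0,0,0]},{"slide":[6,0,0],"turn":[0,0,0]},{"slide":[6,0,0],"turn":[0,0,0]},{"slide":[6,0,0],"turn":[0,0,0]},{"slide":[6,0,0],"turn":[0,0,0]}]' 0 30
python3 - <<'E'
from h import *
for n in("scene","top"):
    p,d=r.read_camera(n);W=cloud(n,p,d)
    cv2.imwrite(f"pics/{n}16.png",np.clip(p[:,:,::-1]*1.4,0,255).astype(np.uint8))
    for u,v in ([(171,161),(203,168),(237,176)] if n=="scene" else [(432,232),(391,238),(347,241)]): 
        c,e,_=fit(n,W,u,v,.025,7);print(n,c.round(4),e.round(4))
E
```

```text
time: 26.35
tool_pos: [0.502, -0.109, 0.0224]
orientation: [-180.0, -0.0, 90.0]
wrist_force: [0.1, 0.7, -0.1]
grip_width: 0.0852
time: 27.35
tool_pos: [0.5029, 0.1326, 0.1741]
orientation: [179.8, -0.0, 90.0]
wrist_force: [-0.4, -0.7, 0.4]
grip_width: 0.0853
time: 28.35
tool_pos: [0.5024, 0.1906, 0.1718]
orientation: [-180.0, 0.0, 90.0]
wrist_force: [1.1, 0.2, -0.1]
grip_width: 0.0857
scene [ 0.5219 -0.2677  0.0426] 0.0012
scene [ 0.5123 -0.1902  0.0431] 0.0011
scene [ 0.5038 -0.112   0.0427] 0.0011
top [ 0.5214 -0.2687  0.0416] 0.0011
top [ 0.5119 -0.1899  0.0416] 0.0011
top [ 0.5021 -0.1094  0.0415] 0.0009
```

View pics/scene16.png

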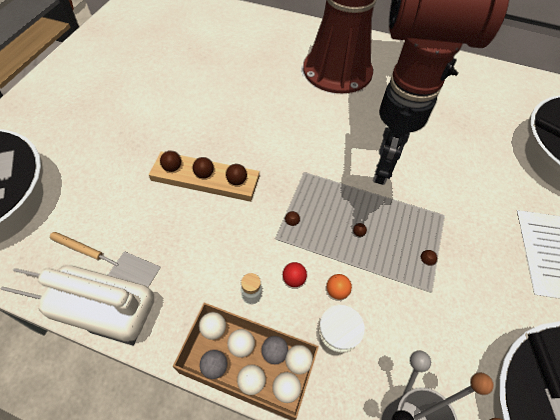

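View pics/top16.png

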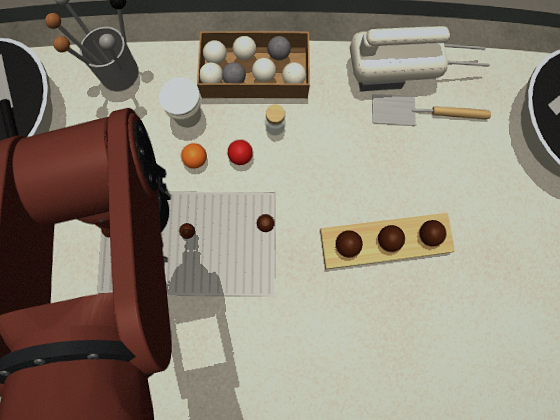

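All three hollows are filled, with balls at (171,161), (203,168) and (236,174) in the scene view and all at the same height. The small sweets and the red and orange balls are where they were. The gripper is clear, so I'm handing in.

```bash
python3 -c "
from station import r
print(r.hand_in())"
```

```text
the job is handed in; nothing more can be done
None
```

Both loose chocolate balls are now in the two empty hollows of the holder, and the ball already in the middle hollow was not touched. I handed the job in at about 28.5 s of the 58 s allowed. Each ball was released only once the wrist force showed it resting in its hollow.

- **Final check:** both cameras show all three hollows filled, with the ball centres at z of about 41.5 mm (top camera) and 43 mm (scene camera), and about 80 mm apart. The small sweets and the red and orange balls stayed where they were.
- **First grasp failed:** my first grip on the first ball closed too high, at 41 mm wide with 5 N upward. The fingertips stood well above where the indicated tool position suggested. I opened, lowered about 26 mm to an indicated z of about -16 mm, and gripped again at 48.7 mm wide. I used the same height for the second ball.
- **Camera disagreement:** the two cameras differed by 1–3 mm on position and height. For the last placing I went by wrist force as well, shifting the ball about 1 mm until the sideways force was gone.

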